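# Dry-fit a small wooden riser on the gluing board

## Robot

A 6-joint arm with a two-finger parallel gripper is mounted at the origin on a cart in front of the work surface, level with it; the furniture and walls round the work are solid. World frame = base frame: x ahead of the robot, y to its left, z up, the work surface at z = 0. Lengths are in m, angles in rad, forces in N, time in s.
With the tool pointing down it reaches from about 0.275 to 0.85 m from the base axis. Payload 5.2 kg.
Tool frame: the origin (TCP) lies at the very end of the fingers, on their centre line; the grasp point (between the pads) lies 19 mm behind it; z points along the fingers, y is the line along which they close (so a half turn about z gives the same grasp; the last joint's range is limited). The gripper opens to 85 mm and grips with 20 to 120 N. Pads are 22 mm wide; open, the fingers measure 114 mm over their backs; the gripper's body (76 mm by 85 mm) begins 54 mm behind the grasp point. The pads swing forward as they close: fully open they stand 13 mm farther back than shut.
Start: joints at [1.106, 0.259, 1.535, -0, 1.348, -0.203], TCP at [0.142, 0.531, 0.231] pointing down, gripper open.
Joint ranges: [-3.14, 3.14], [-0.91, 2.08], [0.19, 2.58], [-1.22, 4.36], [0.22, 2.71], [-3.12, 3.12]. Speed limits (rad/s): [2.57, 2.57, 3.14, 3.14, 3.14, 3.14].

## Interface

Orientations are given as a unit quaternion [w, x, y, z].
In Python, from rig import manip, get_image gives the robot as it stands.
- The arm moves only by the tool play_rows, never from a script. Its argument "steps" is a list of rows, each a list of 3 entries, a list of its own where there are three numbers: the shift along the tool's x, y, z in units of 30 mm (1.0 is 30 mm), then the turn, a rotation vector about the tool's x, y, z in units of 6 degrees (1.0 is 6 degrees), then the opening, from 0 (shut) to 1 (fully open). In form: [[[dx, dy, dz], [ax, ay, az], claw], ...]. A call has exactly 8 rows; each row shifts and turns the commanded pose from where the row before left it, along the tool's axes as they then stand; what a row does not reach is not made up. A row lasts 1/12 s, in which the tool goes at most 41.7 mm and 7.16 degrees, less where a joint would pass 70% of its speed; a pose out of reach is approached as far as the arm can. A call is refused whole if a number of a shift passes 1 or a number of a turn 1, either way. A call with a gripper value outside its range is refused whole. The fingers move at their own pace and stop on an object; "force" is the grip in N (left out, the last holds). Time passes only in rows, so rows that do not move let the fingers close, or fill a call up. It gives the time, the measured TCP pose, the force, the opening and the grip force at its end, in the units of the state.
- manip.state(): the state, without advancing time (a new reading comes with each control period).
- get_image(name): name is "scene" or "top" or "wrist"; returns a dict with "img" (384x512x3 uint8, red, green, blue), "range_z" (384x512 float32, m along the optical axis (not along the pixel's ray), 0 where there is no reading), "fx", "fy", "cx", "cy" (pixels), "pose" (4x4, takes a point from camera to world coordinates). Camera axes: x right, y down, z forward; pixel columns grow to the right and rows downward; lengths in m; the calibration is good to about 2 mm. The wrist camera is an equidistant fisheye: a pixel r from the principal point sees the ray r / f radians off the axis. A picture is of the moment at which its call begins.
- manip.close_job(): hands the job in; it is judged then, once.
The state is a dict: "t": time; "joint_positions": joint angles; "qd": joint speeds; "effort": joint torques, N m; "eef_pos": TCP position; "tcp_rot": TCP orientation; "wrist_force": force on the tool from outside, world axes, zero at the start; "torque": the same for the moment, N m; "width": opening from 0.0 (shut) to 1.0 (fully open); "grip_force": force on a finger pad.
Only numpy, scipy, OpenCV 4.12 (cv2) and the standard library are available. Lean on these libraries where they do the work, as an engineer would, in place of code of your own. Each camera call takes 0.05 s, during which the arm holds its last target. There are 200 camera calls.

## Task

Dry-fit the little riser in the middle of the bamboo board before gluing: stand the long foot towards the board's slotted end and the short foot towards its plain end, both crosswise to the board's length on its centre line, just so far apart that the pine strip, laid across on top of both along the board's centre line, ends flush with the feet's outer faces. Then set the wire spool flat on the middle of the strip as a weight. Let go of everything, and leave the low spare block, the glue bottle and the wax tin where they are.

Things in the scene. Friction and masses are not known exactly. Their poses are not given: they have to be found in the camera images.
- board: Bamboo board lying flat, 184 (its x) x 245 (its y) x 14 mm thick, held fast to the worktop. Origin at the centre of its underside; its length runs along y, top face at z = +14. A hand slot is cut near one end only, the -y end (centred on the width). It may be turned any way.
- long_foot: Plain pale pine block, 28 (x) x 60 (y, its length) x 28 mm high. Origin at the centre of its underside, z up. Lies loose on the worktop.
- short_foot: Pine block of the same 28 x 28 mm section but only 40 mm long: 28 (x) x 40 (y, its length) x 28 mm high, with two small dark pilot holes in its top. Origin at the centre of its underside, z up. Loose.
- strip: Pine strip 36 (x) x 130 (y, its length) x 22 mm high, lying flat. Origin at the centre of its underside, z up. Loose.
- spool: Spool of solder wire with blue flanges, standing on its flange: 52 mm diameter, 38 mm high, 0.22 kg. Origin at the centre of its underside, z up. Loose.
- spare_block: Spare brown wood block, lower and wider than the feet: 45 (x) x 85 (y) x 18 mm high. Origin at the centre of its underside. Loose; not part of the riser, stays where it is.
- glue_bottle: White glue bottle with orange tip, 57 mm diameter, 173 mm high, upright, loose. Origin at the centre of its underside. Stays where it is.
- wax_tin: Round green tin, 68 mm diameter, 24 mm high, loose. Origin at the centre of its underside. Stays where it is.
Mind the look-alikes: they are no part of the job. Of the things that look like the spool, take the one that is farthest to the robot's left at the start.

How it is judged:
By the outcome, as a careful person would: the job done as asked, in the order asked, and still so for the second after the job is handed in, with the robot touching nothing.
It also fails if it takes over 104 s, if anything falls off the work surface, if the arm or the gripper's body presses on something with over 40 N, if the wrist force passes 120 N, or if a joint passes its speed limit or range.

## Working session

There is one attempt and no reset: what is moved stays moved. The work goes in short steps, Python scripts to look and compute and a tool call to move; the robot and the scene stay as the last step left them, time stands still between calls to the robot, and variables do not carry over. Pictures are saved under pics/ and viewed, at most 14 in all, crops included, and the job is handed in when it is done.

Besides the shell and the picture viewer there is one more tool, called as name(argument=value, ...) on one line, values as JSON. play_rows: Moves the arm, as the interface text tells. Its arguments: {"type":"object","properties":{"steps":{"type":"array"},"force":{"type":"number"}},"required":["steps"]}

```bash
ls; mkdir -p pics
python3 - <<'E'
from rig import manip, get_image
import cv2, numpy as np, pickle
print(manip.state())
d={}
for n in ("scene","top"):
    g=get_image(n); d[n]=g
    cv2.imwrite(f"pics/{n}0.png",g["img"][...,::-1])
    print(n,g["fx"],g["fy"],g["cx"],g["cy"],np.round(g["pose"],4).tolist(),(g["range_z"]>0).mean())
pickle.dump(d,open("d0.pkl","wb"))
E
```

```text
pics
{'t': 0.0, 'joint_positions': array([ 1.10615441e+00,  2.59332340e-01,  1.53609274e+00,  2.56598965e-05,
        1.34797196e+00, -2.02788211e-01]), 'qd': array([ 0.00103749,  0.00042153, -0.00032538, -0.00056484, -0.00045005,
       -0.00014398]), 'effort': array([-2.07005418e-03, -4.46032906e+01, -2.90564758e+01, -6.29387559e-04,
        1.19017280e-02,  2.13156102e-05]), 'eef_pos': array([0.14210359, 0.53078663, 0.23047654]), 'tcp_rot': array([-3.07338850e-04,  1.30555886e-01,  9.91440541e-01, -8.48324861e-04]), 'wrist_force': array([-0.60548395, -0.08792476, -0.05767409]), 'torque': array([ 0.00638167,  0.01252404, -0.04071333]), 'grip_force': 0.0, 'width': 1.002273669231737}
scene 368.72910742386176 368.72910742386176 257.0647082204841 193.33958533387064 [[0.6162, -0.4716, 0.6308, -0.156], [-0.7874, -0.3524, 0.5057, -0.6109], [-0.0162, -0.8083, -0.5885, 0.7168], [0.0, 0.0, 0.0, 1.0]] 0.9891408284505209
top 390.94245633518966 390.94245633518966 256.73308298234394 191.25913679746762 [[0.0143, -0.982, 0.1881, 0.3808], [-0.9998, -0.0168, -0.012, -0.0036], [0.0149, -0.1879, -0.9821, 1.1619], [0.0, 0.0, 0.0, 1.0]] 0.9958546956380209
```

View pics/top0.png

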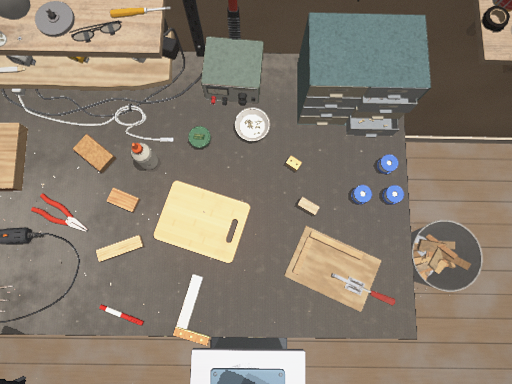

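View pics/scene0.png

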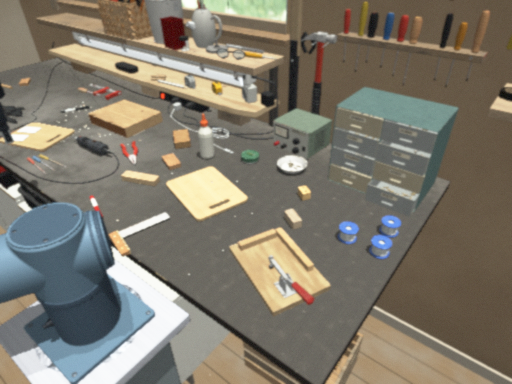

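The top view shows the board at (203,221) with its slot at the right end (231,231), the strip at (119,248), blocks at (123,200), (94,153), (308,206) and (293,162), and three blue spools, the leftmost at (362,194). I'll zoom in to tell the feet apart.

Run:
```python
import cv2, numpy as np, pickle
d=pickle.load(open("d0.pkl","rb"))
def crop(n,x0,x1,y0,y1,s): return cv2.resize(d[n]["img"][y0:y1,x0:x1,::-1],None,fx=s,fy=s,interpolation=cv2.INTER_CUBIC)
C=np.zeros((590,800,3),np.uint8)
def put(c,x,y): C[y:y+c.shape[0],x:x+c.shape[1]]=c
put(crop("top",70,160,130,210,4),0,0)      # 360x320
put(crop("top",280,330,145,220,4),365,0)  # 200x300
put(crop("scene",115,195,120,190,4),0,325)  #320x280->605
put(crop("scene",275,320,180,235,4),330,325)
put(crop("top",345,410,145,210,3),570,0)
put(crop("scene",325,410,205,265,3),530,325)
cv2.imwrite("pics/z0.png",C)
```

```text
Traceback (most recent call last):
ValueError: could not broadcast input array from shape (280,320,3) into shape (265,320,3)
```

```bash
cat > h.py <<'E'
import cv2, numpy as np, pickle
def rays(g,uv):
    uv=np.asarray(uv,float).reshape(-1,2)
    r=np.c_[(uv[:,0]-g["cx"])/g["fx"],(uv[:,1]-g["cy"])/g["fy"],np.ones(len(uv))]
    return r@g["pose"][:3,:3].T
def onplane(g,uv,z):
    r=rays(g,uv); o=g["pose"][:3,3]
    return o+r*((z-o[2])/r[:,2])[:,None]
def cloud(g):
    h,w=g["range_z"].shape; v,u=np.mgrid[:h,:w]
    r=rays(g,np.c_[u.ravel(),v.ravel()])
    P=g["pose"][:3,3]+r*g["range_z"].reshape(-1,1)
    return P.reshape(h,w,3)
E
python3 - <<'E'
from h import *
d=pickle.load(open("d0.pkl","rb"))
def crop(n,x0,x1,y0,y1,s): return cv2.resize(d[n]["img"][y0:y1,x0:x1,::-1],None,fx=s,fy=s,interpolation=cv2.INTER_CUBIC)
C=np.zeros((600,800,3),np.uint8)
def put(c,x,y): C[y:y+c.shape[0],x:x+c.shape[1]]=c
put(crop("top",70,160,130,210,4),0,0)
put(crop("top",280,330,145,220,4),365,0)
put(crop("scene",115,195,120,188,4),0,325)
put(crop("scene",275,320,180,235,4),330,325)
put(crop("top",345,410,145,210,3),570,0)
put(crop("scene",325,410,205,265,3),530,325)
cv2.imwrite("pics/z0.png",C)
# height blobs in both views
for n in("top","scene"):
    g=d[n]; P=cloud(g)
    m=((P[...,2]>.008)&(P[...,2]<.2)&(P[...,0]>.18)&(P[...,0]<.9)&(abs(P[...,1])<.75)&(g["range_z"]>0)).astype(np.uint8)
    k,L,S,c=cv2.connectedComponentsWithStats(m)
    for i in range(1,k):
        if 40<S[i,4]<8000:
            q=P[L==i]; zt=np.percentile(q[:,2],95); 
            t=(L==i)&(P[...,2]>np.percentile(q[:,2],60)-.006)
            cs=P[t][:,:2].astype(np.float32)*1000
            r=cv2.minAreaRect(cs)
            print(n,np.round(c[i]),S[i,4],"z50/95 %.1f %.1f"%(np.median(q[:,2])*1e3,zt*1e3),"rect",np.round(r[0],1),np.round(r[1],1),round(r[2],1), d[n]["img"][t].mean(0).round())
E
```

```text
top [353. 112.] 3547 z50/95 106.6 193.4 rect [ 832.8 -283.4] [308.5  80.1] 79.7 [100. 101.  98.]
top [76. 84.] 2025 z50/95 122.3 127.0 rect [885.9 481. ] [472.3  28.3] 90.0 [194. 169. 138.]
top [231.  92.] 1148 z50/95 82.8 117.1 rect [890.4  65.7] [169.3  19. ] 89.6 [111. 113. 104.]
top [125. 116.] 394 z50/95 21.7 33.3 rect [824.2 375.8] [78.1 79.5] 46.3 [191. 188. 184.]
top [252. 122.] 391 z50/95 17.3 24.5 rect [8.098e+02 8.000e-01] [104.5 106.6] 80.4 [214. 208. 199.]
top [ 11. 155.] 1610 z50/95 46.6 51.3 rect [690.  715.6] [200.  58.] 2.8 [204. 170. 131.]
top [199. 137.] 405 z50/95 23.7 27.7 rect [764.4 161.7] [68.2 64.1] 3.8 [102. 135. 104.]
top [ 93. 153.] 801 z50/95 29.9 33.4 rect [708.4 475.5] [112.6  62.2] 52.2 [208. 162. 111.]
top [144. 156.] 517 z50/95 104.8 152.0 rect [690.3 311.7] [47.7 49. ] 64.6 [192. 154. 131.]
top [388. 163.] 251 z50/95 37.3 40.7 rect [ 689.1 -410. ] [50.1 49.6] 11.7 [120. 154. 225.]
top [293. 163.] 142 z50/95 27.4 31.1 rect [ 688.2 -125.6] [39.6 27.6] 58.1 [233. 219. 157.]
top [201. 221.] 4989 z50/95 14.1 17.6 rect [509.8 143.6] [245.  183.6] 72.7 [24
[... 2196 characters left out ...]
65.2] [109.1  13.5] 71.2 [224. 170. 164.]
scene [293. 218.] 211 z50/95 27.0 30.1 rect [ 558.9 -170.3] [62.7 28.8] 60.8 [219. 203. 172.]
scene [146. 224.] 148 z50/95 9.0 10.6 rect [286.1 166.9] [ 33.3 128.2] 74.5 [242. 241. 238.]
scene [390. 224.] 281 z50/95 36.8 39.7 rect [ 691.9 -411.9] [52.2 48.7] 39.6 [116. 154. 228.]
scene [348. 231.] 288 z50/95 37.2 39.9 rect [ 596.1 -330.1] [50.6 48.9] 27.6 [118. 156. 229.]
scene [279. 270.] 4840 z50/95 18.5 63.0 rect [ 370.  -265.7] [295.7 160.7] 66.1 [214. 188. 143.]
scene [119. 240.] 193 z50/95 13.9 15.9 rect [195.1 158.7] [105.2  34.7] 75.4 [236. 199. 144.]
scene [381. 245.] 327 z50/95 37.3 39.8 rect [ 598.3 -423.6] [52.8 50.3] 6.1 [115. 154. 228.]
```

View pics/z0.png

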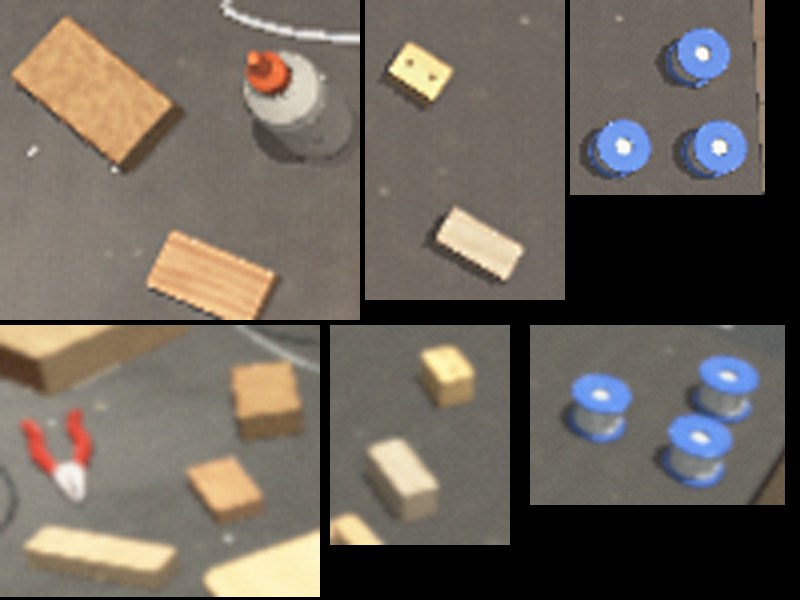

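The crops settle it. The pale plain block at top-view (308,206) is the long foot and the block with two holes at (293,162) is the short foot. The low brown block at (123,200) is the spare, and the spool nearest the robot's left is at (362,194). Both views agree to about 2 mm on sizes and heights (28, 22, 38 and 14 mm), so I'll use their mean.

```bash
cat > plan.py <<'E'
# usage: plan.py x,y,z[,psi] ...   (mm, deg; psi = world angle of closing line)
import sys, numpy as np
from rig import manip
from scipy.spatial.transform import Rotation as R
s=manip.state(); p=np.array(s["eef_pos"])*1e3
q=np.array(s["tcp_rot"]); M=R.from_quat(np.r_[q[1:],q[0]]).as_matrix()
psi=np.degrees(np.arctan2(M[1,1],M[0,1]))
tilt=np.degrees(np.arccos(-M[2,2]))
print("t %.2f p %s psi %.2f tilt %.2f w %.3f gf %.1f F %s q6 %.2f"%(s["t"],np.round(p,1),psi,tilt,s["width"],s["grip_force"],np.round(s["wrist_force"],1),s["joint_positions"][5]))
for a in sys.argv[1:]:
    v=[float(c) for c in a.split(",")]
    turn=0.
    if len(v)>3:
        turn=-((v[3]-psi+90)%180-90) if len(v)==4 else -(v[3]-psi)
        psi-=turn; turn/=6
    d=(np.array(v[:3])-p)/30; c,sn=np.cos(np.radians(psi)),np.sin(np.radians(psi))
    S=np.array([-sn*d[0]+c*d[1], c*d[0]+sn*d[1], -d[2]])
    n=int(np.ceil(max(abs(S).max(),abs(turn))))
    print(a,"turn %.2f shift %s n>=%d  psi-> %.1f"%(turn,np.round(S,2),n,psi)); p=np.array(v[:3])
E
python3 plan.py 142,531,120,-29,0 558.2,-169.7,120 558.2,-169.7,4
```

```text
t 0.10 p [142.1 530.8 230.5] psi 75.00 tilt 0.10 w 1.000 gf 0.0 F [-0.9 -0.   0.3] q6 -0.20
142,531,120,-29,0 turn 17.33 shift [ 0.   -0.01  3.68] n>=18  psi-> -29.0
558.2,-169.7,120 turn 0.00 shift [-13.7   23.46  -0.  ] n>=24  psi-> -29.0
558.2,-169.7,4 turn 0.00 shift [0.   0.   3.87] n>=4  psi-> -29.0
```

play_rows(steps=[[[0,0,0.23],[0,0,1],1],[[0,0,0.23],[0,0,1],1],[[0,0,0.23],[0,0,1],1],[[0,0,0.23],[0,0,1],1],[[0,0,0.23],[0,0,1],1],[[0,0,0.23],[0,0,1],1],[[0,0,0.23],[0,0,1],1],[[0,0,0.23],[0,0,1],1]])

```text
t: 0.77
eef_pos: [0.1422, 0.5309, 0.1753]
tcp_rot: [0.0, 0.525, 0.851, -0.001]
wrist_force: [0.2, -0.7, -0.0]
width: 1.0
grip_force: 0.0
```

play_rows(steps=[[[0,0,0.23],[0,0,1],1],[[0,0,0.23],[0,0,1],1],[[0,0,0.23],[0,0,1],1],[[0,0,0.23],[0,0,1],1],[[0,0,0.23],[0,0,1],1],[[0,0,0.23],[0,0,1],1],[[0,0,0.23],[0,0,1],1],[[0,0,0.23],[0,0,1],1]])

```text
t: 1.43
eef_pos: [0.1422, 0.5309, 0.1201]
tcp_rot: [0.0, 0.826, 0.564, -0.0]
wrist_force: [-0.6, 0.8, -0.5]
width: 1.001
grip_force: 0.0
```

play_rows(steps=[[[0,0,0],[0,0,1],1],[[0,0,0],[0,0,0.33],1],[[-0.57,0.98,0],[0,0,0],1],[[-0.57,0.98,0],[0,0,0],1],[[-0.57,0.98,0],[0,0,0],1],[[-0.57,0.98,0],[0,0,0],1],[[-0.57,0.98,0],[0,0,0],1],[[-0.57,0.98,0],[0,0,0],1]])

```text
t: 2.1
eef_pos: [0.2471, 0.3545, 0.1206]
tcp_rot: [0.0, 0.861, 0.508, -0.0]
wrist_force: [0.5, 0.4, -0.6]
width: 0.997
grip_force: 0.0
```

play_rows(steps=[[[-0.57,0.98,0],[0,0,0],1],[[-0.57,0.98,0],[0,0,0],1],[[-0.57,0.98,0],[0,0,0],1],[[-0.57,0.98,0],[0,0,0],1],[[-0.57,0.98,0],[0,0,0],1],[[-0.57,0.98,0],[0,0,0],1],[[-0.57,0.98,0],[0,0,0],1],[[-0.57,0.98,0],[0,0,0],1]])

```text
t: 2.77
eef_pos: [0.3867, 0.1208, 0.1208]
tcp_rot: [-0.0, 0.862, 0.508, -0.0]
wrist_force: [0.4, 0.4, -0.4]
width: 1.003
grip_force: 0.0
```

play_rows(steps=[[[-0.57,0.98,0],[0,0,0],1],[[-0.57,0.98,0],[0,0,0],1],[[-0.57,0.98,0],[0,0,0],1],[[-0.57,0.98,0],[0,0,0],1],[[-0.57,0.98,0],[0,0,0],1],[[-0.57,0.98,0],[0,0,0],1],[[-0.57,0.98,0],[0,0,0],1],[[-0.57,0.98,0],[0,0,0],1]])

```text
t: 3.43
eef_pos: [0.5262, -0.1127, 0.1205]
tcp_rot: [-0.0, 0.862, 0.508, -0.0]
wrist_force: [0.9, -0.3, -0.0]
width: 1.002
grip_force: 0.0
```

play_rows(steps=[[[-0.57,0.98,0],[0,0,0],1],[[-0.57,0.98,0],[0,0,0],1],[[0,0,0],[0,0,0],1],[[0,0,0],[0,0,0],1],[[0,0,0],[0,0,0],0.6],[[0,0,0],[0,0,0],0.6],[[0,0,0],[0,0,0],0.6],[[0,0,0],[0,0,0],0.6]])

```text
t: 4.1
eef_pos: [0.5604, -0.1684, 0.1211]
tcp_rot: [-0.0, 0.861, 0.508, -0.0]
wrist_force: [-0.4, 0.0, 0.4]
width: 0.597
grip_force: 0.0
```

```bash
python3 plan.py 558.2,-169.7,120,-29 558.2,-169.7,4
python3 - <<'E'
from rig import get_image
import cv2,pickle,numpy as np
g=get_image("wrist"); pickle.dump(g,open("w1.pkl","wb")); cv2.imwrite("pics/w1.png",g["img"][...,::-1])
print(g["fx"],g["fy"],g["cx"],g["cy"],np.round(g["pose"],4).tolist())
E
```

```text
t 4.10 p [ 560.4 -168.4  121.1] psi -28.91 tilt 0.01 w 0.597 gf 0.0 F [-0.4  0.   0.4] q6 0.02
558.2,-169.7,120,-29 turn 0.02 shift [-0.07 -0.04  0.04] n>=1  psi-> -29.0
558.2,-169.7,4 turn 0.00 shift [0.   0.   3.87] n>=4  psi-> -29.0
297.3186396354542 297.3186396354542 253.40610005803794 195.26057055843026 [[0.8753, -0.4584, -0.1544, 0.5995], [-0.4837, -0.8295, -0.2792, -0.0954], [-0.0001, 0.319, -0.9477, 0.2638], [0.0, 0.0, 0.0, 1.0]]
```

View pics/w1.png

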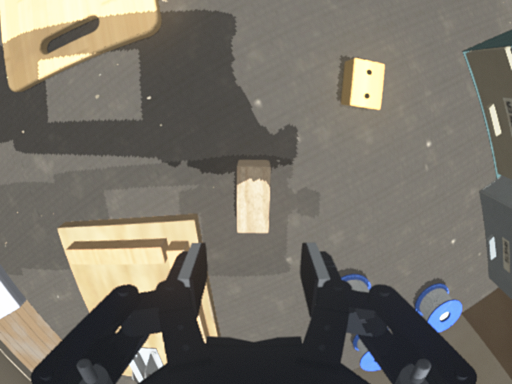

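The wrist view shows the long foot at (253,197), square to the image, and the short foot with its holes at (364,83). I'll use this third view to check both centres.

```bash
cat >> h.py <<'E'
def wcloud(g):
    h,w=g["range_z"].shape; v,u=np.mgrid[:h,:w]
    a=(u-g["cx"])/g["fx"]; b=(v-g["cy"])/g["fy"]; t=np.hypot(a,b)+1e-9
    k=np.tan(t)/t; r=np.stack([a*k,b*k,np.ones_like(a)],-1)@g["pose"][:3,:3].T
    return g["pose"][:3,3]+r*g["range_z"][...,None]
def top_rect(P,lo,hi,box):
    m=(P[...,2]>lo)&(P[...,2]<hi)&(P[...,0]>box[0])&(P[...,0]<box[1])&(P[...,1]>box[2])&(P[...,1]<box[3])
    m=m.astype(np.uint8); k,L,S,c=cv2.connectedComponentsWithStats(m)
    i=1+np.argmax(S[1:,4]); q=P[L==i]
    r=cv2.minAreaRect((q[:,:2]*1000).astype(np.float32))
    return np.round(r[0],1),np.round(r[1],1),round(r[2],1),S[i,4],round(np.median(q[:,2])*1e3,1)
E
python3 - <<'E'
from h import *
g=pickle.load(open("w1.pkl","rb")); P=wcloud(g)
print(top_rect(P,.022,.036,(.5,.62,-.23,-.11)))
print(top_rect(P,.022,.036,(.63,.75,-.2,-.06)))
E
python3 plan.py 558.2,-169.7,4,-29
```

```text
(array([ 558.5, -169. ]), array([60.6, 27.6]), 60.3, np.int32(2234), np.float64(28.1))
(array([ 688.7, -125.9]), array([40.4, 28.9]), 56.4, np.int32(1550), np.float64(28.0))
t 4.15 p [ 560.5 -168.6  121.2] psi -28.91 tilt 0.00 w 0.596 gf 0.0 F [ 0.7  0.  -0.3] q6 0.02
558.2,-169.7,4,-29 turn 0.01 shift [-0.07 -0.05  3.91] n>=4  psi-> -29.0
```

play_rows(steps=[[[-0.06,-0.04,0.8],[0,0,0.05],0.6],[[0,0,0.8],[0,0,0],0.6],[[0,0,0.8],[0,0,0],0.6],[[0,0,0.8],[0,0,0],0.6],[[0,0,0.5],[0,0,0],0.6],[[0,0,0.2],[0,0,0],0.6],[[0,0,0],[0,0,0],0.6],[[0,0,0],[0,0,0],0.2]], force=40)

```text
t: 4.82
eef_pos: [0.5592, -0.1705, 0.0044]
tcp_rot: [0.0, 0.863, 0.506, 0.0]
wrist_force: [-0.2, -0.9, 0.6]
width: 0.473
grip_force: 0.0
```

play_rows(steps=[[[0,0,0],[0,0,0],0.2],[[0,0,0],[0,0,0],0.2],[[0,0,0],[0,0,0],0.2],[[0,0,0],[0,0,0],0.2],[[0,0,0],[0,0,0],0.2],[[0,0,0],[0,0,0],0.2],[[0,0,0],[0,0,0],0.2],[[0,0,0],[0,0,0],0.2]])

```text
t: 5.48
eef_pos: [0.5599, -0.1711, 0.0054]
tcp_rot: [0.001, 0.863, 0.505, 0.001]
wrist_force: [0.9, 0.9, 6.5]
width: 0.317
grip_force: 41.1
```

```bash
python3 plan.py 558.4,-169.4,4
```

```text
t 5.48 p [ 559.9 -171.1    5.4] psi -29.28 tilt 0.17 w 0.317 gf 41.1 F [0.9 0.9 6.5] q6 0.02
558.4,-169.4,4 turn 0.00 shift [ 0.02 -0.07  0.05] n>=1  psi-> -29.3
```

play_rows(steps=[[[0,0,-0.5],[0,0,0],0.2],[[0,0,-0.9],[0,0,0],0.2],[[0,0,-0.3],[0,0,1],0.2],[[0,0,-0.2],[0,0,1],0.2],[[0,0,-0.2],[0,0,1],0.2],[[0,0,-0.2],[0,0,1],0.2],[[0,0,-0.2],[0,0,1],0.2],[[0,0,0],[0,0,1],0.2]])

```text
t: 6.15
eef_pos: [0.5595, -0.171, 0.0804]
tcp_rot: [0.001, 0.977, 0.212, 0.001]
wrist_force: [-0.3, 0.3, -0.3]
width: 0.32
grip_force: 40.3
```

play_rows(steps=[[[0,0,0],[0,0,1],0.2],[[0,0,0],[0,0,1],0.2],[[0,0,0],[0,0,1],0.2],[[0,0,0],[0,0,1],0.2],[[0,0,0],[0,0,1],0.2],[[0,0,0],[0,0,1],0.2],[[0,0,0],[0,0,1],0.2],[[0,0,0],[0,0,0],0.2]])

```text
t: 6.82
eef_pos: [0.5587, -0.1706, 0.079]
tcp_rot: [0.0, 0.988, -0.152, -0.0]
wrist_force: [-0.3, -0.0, -0.8]
width: 0.323
grip_force: 40.2
```

```bash
python3 plan.py 494.6,94.5,80,-107.4 494.6,94.5,20
```

```text
t 6.82 p [ 558.7 -170.6   79. ] psi -107.49 tilt 0.00 w 0.323 gf 40.2 F [-0.3 -0.  -0.8] q6 1.39
494.6,94.5,80,-107.4 turn -0.02 shift [-4.68 -7.79 -0.03] n>=8  psi-> -107.4
494.6,94.5,20 turn 0.00 shift [ 0. -0.  2.] n>=2  psi-> -107.4
```

play_rows(steps=[[[-0.58,-0.97,0],[0,0,0],0.2],[[-0.58,-0.97,0],[0,0,0],0.2],[[-0.58,-0.97,0],[0,0,0],0.2],[[-0.58,-0.97,0],[0,0,0],0.2],[[-0.58,-0.97,0],[0,0,0],0.2],[[-0.58,-0.97,0],[0,0,0],0.2],[[-0.58,-0.97,0],[0,0,0],0.2],[[-0.58,-0.97,0],[0,0,0],0.2]])

```text
t: 7.48
eef_pos: [0.4944, 0.0945, 0.0792]
tcp_rot: [-0.0, 0.989, -0.149, 0.0]
wrist_force: [0.5, -1.1, -0.6]
width: 0.315
grip_force: 40.2
```

play_rows(steps=[[[0,0,0.4],[0,0,0],0.2],[[0,0,0.5],[0,0,0],0.2],[[0,0,0.4],[0,0,0],0.2],[[0,0,0.2],[0,0,0],0.2],[[0,0,0],[0,0,0],0.2],[[0,0,0],[0,0,0],0.2],[[0,0,0],[0,0,0],0.2],[[0,0,0],[0,0,0],0.2]])

```text
t: 8.15
eef_pos: [0.4958, 0.0928, 0.0347]
tcp_rot: [-0.0, 0.989, -0.15, 0.001]
wrist_force: [-0.7, 0.2, -0.1]
width: 0.315
grip_force: 40.3
```

```bash
python3 plan.py 494.6,94.5,19.9,-107.4
```

```text
t 8.15 p [495.8  92.8  34.7] psi -107.27 tilt 0.09 w 0.315 gf 40.3 F [-0.7  0.2 -0.1] q6 1.84
494.6,94.5,19.9,-107.4 turn 0.02 shift [-0.05 -0.04  0.49] n>=1  psi-> -107.4
```

play_rows(steps=[[[-0.05,-0.04,0.15],[0,0,0.02],0.2],[[0,0,0.1],[0,0,0],0.2],[[0,0,0.1],[0,0,0],0.2],[[0,0,0.08],[0,0,0],0.2],[[0,0,0.03],[0,0,0],0.2],[[0,0,0],[0,0,0],0.2],[[0,0,0],[0,0,0],0.2],[[0,0,0],[0,0,0],0.2]])

```text
t: 8.82
eef_pos: [0.4941, 0.0946, 0.0202]
tcp_rot: [-0.0, 0.988, -0.151, 0.0]
wrist_force: [0.2, 0.3, -1.0]
width: 0.318
grip_force: 40.3
```

```bash
python3 plan.py 494.6,94.5,19.9,-107.4
```

```text
t 8.82 p [494.1  94.6  20.2] psi -107.40 tilt 0.01 w 0.318 gf 40.3 F [ 0.2  0.3 -1. ] q6 1.84
494.6,94.5,19.9,-107.4 turn 0.00 shift [ 0.02 -0.    0.01] n>=1  psi-> -107.4
```

play_rows(steps=[[[0,0,0.02],[0,0,0],0.2],[[0,0,0.01],[0,0,0],0.2],[[0,0,0],[0,0,0],0.2],[[0,0,0],[0,0,0],0.5],[[0,0,0],[0,0,0],0.5],[[0,0,0],[0,0,0],0.5],[[0,0,0],[0,0,0],0.5],[[0,0,0],[0,0,0],0.5]])

```text
t: 9.48
eef_pos: [0.4939, 0.0946, 0.0192]
tcp_rot: [0.0, 0.988, -0.151, -0.0]
wrist_force: [-0.5, 0.3, 0.1]
width: 0.497
grip_force: 0.0
```

play_rows(steps=[[[0,0,-0.3],[0,0,0],0.5],[[0,0,-0.8],[0,0,0],0.5],[[0,0,-0.8],[0,0,0],0.5],[[0,0,-0.8],[0,0,0],0.5],[[0,0,0],[0,0,-1],0.6],[[0,0,0],[0,0,-1],0.6],[[0,0,0],[0,0,-1],0.6],[[0,0,0],[0,0,-1],0.6]])

```text
t: 10.15
eef_pos: [0.4941, 0.0946, 0.1012]
tcp_rot: [0.0, 0.998, 0.06, 0.001]
wrist_force: [-0.6, -0.1, 0.4]
width: 0.601
grip_force: 0.0
```

play_rows(steps=[[[0,0,0],[0,0,-1],0.6],[[0,0,0],[0,0,-1],0.6],[[0,0,0],[0,0,-1],0.6],[[0,0,0],[0,0,-1],0.6],[[0,0,0],[0,0,-1],0.6],[[0,0,0],[0,0,-1],0.6],[[0,0,0],[0,0,-1],0.6],[[0,0,0],[0,0,-1],0.6]])

```text
t: 10.82
eef_pos: [0.494, 0.0946, 0.1009]
tcp_rot: [0.0, 0.887, 0.461, 0.0]
wrist_force: [1.2, 0.7, -0.3]
width: 0.601
grip_force: 0.0
```

```bash
python3 plan.py 688.6,-126.4,100,-33.2 688.6,-126.4,6
```

```text
t 10.82 p [494.   94.6 100.9] psi -35.10 tilt 0.03 w 0.601 gf 0.0 F [ 1.2  0.7 -0.3] q6 0.58
688.6,-126.4,100,-33.2 turn -0.32 shift [-2.61  9.46  0.03] n>=10  psi-> -33.2
688.6,-126.4,6 turn 0.00 shift [0.   0.   3.13] n>=4  psi-> -33.2
```

play_rows(steps=[[[0,0,0],[0,0,-0.3],0.6],[[-0.26,0.95,0],[0,0,0],0.6],[[-0.26,0.95,0],[0,0,0],0.6],[[-0.26,0.95,0],[0,0,0],0.6],[[-0.26,0.95,0],[0,0,0],0.6],[[-0.26,0.95,0],[0,0,0],0.6],[[-0.26,0.95,0],[0,0,0],0.6],[[-0.26,0.95,0],[0,0,0],0.6]])

```text
t: 11.48
eef_pos: [0.6307, -0.0624, 0.1009]
tcp_rot: [0.0, 0.881, 0.473, 0.0]
wrist_force: [-0.2, -0.2, -0.3]
width: 0.6
grip_force: 0.0
```

play_rows(steps=[[[-0.26,0.95,0],[0,0,0],0.6],[[-0.26,0.95,0],[0,0,0],0.6],[[-0.26,0.91,0],[0,0,0],0.6],[[0,0,0.4],[0,0,0],0.6],[[0,0,0.5],[0,0,0],0.6],[[0,0,0.4],[0,0,0],0.6],[[0,0,0],[0,0,0],0.6],[[0,0,0],[0,0,0],0.6]])

```text
t: 12.15
eef_pos: [0.6861, -0.1266, 0.0604]
tcp_rot: [-0.001, 0.881, 0.473, -0.001]
wrist_force: [-0.4, -0.0, 0.5]
width: 0.595
grip_force: 0.0
```

```bash
python3 plan.py 688.6,-126.4,6,-33.4
```

```text
t 12.15 p [ 686.1 -126.6   60.4] psi -33.58 tilt 0.15 w 0.595 gf 0.0 F [-0.4 -0.   0.5] q6 0.24
688.6,-126.4,6,-33.4 turn -0.03 shift [0.05 0.06 1.81] n>=2  psi-> -33.4
```

play_rows(steps=[[[0.05,0.06,0.4],[0,0,0],0.6],[[0,0,0.5],[0,0,0],0.6],[[0,0,0.5],[0,0,0],0.6],[[0,0,0.3],[0,0,0],0.6],[[0,0,0.1],[0,0,0],0.6],[[0,0,0],[0,0,0],0.6],[[0,0,0],[0,0,0],0.2],[[0,0,0],[0,0,0],0.2]], force=40)

```text
t: 12.82
eef_pos: [0.6903, -0.1273, 0.0084]
tcp_rot: [0.001, 0.881, 0.473, 0.001]
wrist_force: [0.0, -0.7, -0.2]
width: 0.327
grip_force: 0.7
```

play_rows(steps=[[[0,0,0],[0,0,0],0.2],[[0,0,0],[0,0,0],0.2],[[0,0,0],[0,0,0],0.2],[[0,0,0],[0,0,0],0.2],[[0,0,0],[0,0,0],0.2],[[0,0,0],[0,0,0],0.2],[[0,0,0],[0,0,0],0.2],[[0,0,0],[0,0,0],0.2]])

```text
t: 13.48
eef_pos: [0.6904, -0.1274, 0.0085]
tcp_rot: [0.001, 0.881, 0.473, 0.001]
wrist_force: [0.4, 0.1, 6.2]
width: 0.318
grip_force: 40.7
```

```bash
python3 plan.py 688.6,-126.4,6
python3 - <<'E'
from h import *
from rig import get_image
g=get_image("top"); P=cloud(g)
print("board",top_rect(P,.009,.020,(.36,.66,0,.29)))
print("long",top_rect(P,.036,.05,(.4,.62,0,.29)))
g=get_image("scene"); P=cloud(g)
print("board",top_rect(P,.009,.020,(.36,.66,0,.29)))
print("long",top_rect(P,.036,.05,(.4,.62,0,.29)))
E
```

```text
t 13.48 p [ 690.4 -127.4    8.5] psi -33.60 tilt 0.14 w 0.318 gf 40.7 F [0.4 0.1 6.2] q6 0.25
688.6,-126.4,6 turn 0.00 shift [-0.   -0.07  0.08] n>=1  psi-> -33.6
board (array([521.5, 151.9]), array([222.1, 166. ]), 72.8, np.int32(1625), np.float64(14.0))
long (array([520.2,  86.9]), array([24.2,  3. ]), 73.2, np.int32(12), np.float64(42.6))
board (array([510.9, 141.6]), array([247.8, 186.5]), 72.1, np.int32(2206), np.float64(14.0))
long (array([494.6,  94.1]), array([32.5, 61.7]), 72.5, np.int32(128), np.float64(42.1))
```

play_rows(steps=[[[0,0,-0.4],[0,0,0],0.2],[[0,0,-0.9],[0,0,0],0.2],[[0,0,-0.4],[0,0,1],0.2],[[0,0,-0.3],[0,0,1],0.2],[[0,0,-0.3],[0,0,1],0.2],[[0,0,-0.3],[0,0,1],0.2],[[0,0,-0.2],[0,0,1],0.2],[[0,0,-0.2],[0,0,1],0.2]])

```text
t: 14.25
eef_pos: [0.6893, -0.1271, 0.0982]
tcp_rot: [-0.0, 0.985, 0.175, -0.0]
wrist_force: [0.7, 0.2, -1.1]
width: 0.32
grip_force: 39.9
```

play_rows(steps=[[[0,0,0],[0,0,1],0.2],[[0,0,0],[0,0,1],0.2],[[0,0,0],[0,0,1],0.2],[[0,0,0],[0,0,1],0.2],[[0,0,0],[0,0,1],0.2],[[0,0,0],[0,0,1],0.2],[[0,0,0],[0,0,0.3],0.2],[[0,0,0],[0,0,0],0.2]])

```text
t: 14.92
eef_pos: [0.6892, -0.127, 0.0975]
tcp_rot: [-0.0, 0.988, -0.152, -0.0]
wrist_force: [0.4, 0.7, -0.4]
width: 0.315
grip_force: 39.9
```

```bash
python3 plan.py 525.8,191.7,100,-107.4 525.8,191.7,23
```

```text
t 14.92 p [ 689.2 -127.    97.5] psi -107.46 tilt 0.04 w 0.315 gf 39.9 F [ 0.4  0.7 -0.4] q6 1.53
525.8,191.7,100,-107.4 turn -0.01 shift [-8.37 -8.51 -0.08] n>=9  psi-> -107.4
525.8,191.7,23 turn 0.00 shift [ 0.   -0.    2.57] n>=3  psi-> -107.4
```

play_rows(steps=[[[-0.93,-0.95,0],[0,0,0],0.2],[[-0.93,-0.95,0],[0,0,0],0.2],[[-0.93,-0.95,0],[0,0,0],0.2],[[-0.93,-0.95,0],[0,0,0],0.2],[[-0.93,-0.95,0],[0,0,0],0.2],[[-0.93,-0.95,0],[0,0,0],0.2],[[-0.93,-0.95,0],[0,0,0],0.2],[[-0.93,-0.95,0],[0,0,0],0.2]])

```text
t: 15.58
eef_pos: [0.5434, 0.1586, 0.0977]
tcp_rot: [-0.0, 0.989, -0.151, 0.0]
wrist_force: [0.3, 0.2, -0.7]
width: 0.325
grip_force: 39.9
```

play_rows(steps=[[[-0.93,-0.91,0],[0,0,0],0.2],[[0,0,0.3],[0,0,0],0.2],[[0,0,0.6],[0,0,0],0.2],[[0,0,0.6],[0,0,0],0.2],[[0,0,0.4],[0,0,0],0.2],[[0,0,0.1],[0,0,0],0.2],[[0,0,0],[0,0,0],0.2],[[0,0,0],[0,0,0],0.2]])

```text
t: 16.25
eef_pos: [0.5267, 0.1914, 0.0377]
tcp_rot: [-0.0, 0.989, -0.151, 0.0]
wrist_force: [-0.1, 0.5, -0.9]
width: 0.319
grip_force: 39.9
```

```bash
python3 plan.py 525.8,191.7,23,-107.4
```

```text
t 16.25 p [526.7 191.4  37.7] psi -107.38 tilt 0.03 w 0.319 gf 39.9 F [-0.1  0.5 -0.9] q6 2.02
525.8,191.7,23,-107.4 turn 0.00 shift [-0.03  0.    0.49] n>=1  psi-> -107.4
```

play_rows(steps=[[[-0.03,0,0.15],[0,0,0],0.2],[[0,0,0.15],[0,0,0],0.2],[[0,0,0.1],[0,0,0],0.2],[[0,0,0.05],[0,0,0],0.2],[[0,0,0.03],[0,0,0],0.2],[[0,0,0],[0,0,0],0.2],[[0,0,0],[0,0,0],0.2],[[0,0,0],[0,0,0],0.2]])

```text
t: 16.92
eef_pos: [0.5255, 0.1919, 0.023]
tcp_rot: [-0.0, 0.988, -0.151, 0.0]
wrist_force: [-0.4, 0.0, -1.0]
width: 0.315
grip_force: 39.9
```

```bash
python3 plan.py 525.8,191.7,22.5,-107.4
```

```text
t 16.92 p [525.5 191.9  23. ] psi -107.40 tilt 0.02 w 0.315 gf 39.9 F [-0.4  0.  -1. ] q6 2.03
525.8,191.7,22.5,-107.4 turn 0.00 shift [0.01 0.   0.02] n>=1  psi-> -107.4
```

play_rows(steps=[[[0,0,0.02],[0,0,0],0.2],[[0,0,0.01],[0,0,0],0.2],[[0,0,0],[0,0,0],0.2],[[0,0,0],[0,0,0],0.5],[[0,0,0],[0,0,0],0.5],[[0,0,0],[0,0,0],0.5],[[0,0,0],[0,0,0],0.5],[[0,0,0],[0,0,0],0.5]])

```text
t: 17.58
eef_pos: [0.5253, 0.1918, 0.0218]
tcp_rot: [0.0, 0.988, -0.151, -0.0]
wrist_force: [-0.2, 0.4, -0.7]
width: 0.5
grip_force: 0.0
```

play_rows(steps=[[[0,0,-0.3],[0,0,0],0.5],[[0,0,-0.8],[0,0,0],0.5],[[0,0,-0.8],[0,0,0],0.5],[[0,0,-0.8],[0,0,-1],0.7],[[0,0,0],[0,0,-1],0.7],[[0,0,0],[0,0,-1],0.7],[[0,0,0],[0,0,-1],0.7],[[0,0,0],[0,0,-1],0.7]])

```text
t: 18.25
eef_pos: [0.5256, 0.1919, 0.1039]
tcp_rot: [-0.0, 0.994, 0.112, 0.0]
wrist_force: [0.5, -0.4, 0.1]
width: 0.7
grip_force: 0.0
```

play_rows(steps=[[[0,0,0],[0,0,-1],0.7],[[0,0,0],[0,0,-1],0.7],[[0,0,0],[0,0,-1],0.7],[[0,0,0],[0,0,-1],0.7],[[0,0,0],[0,0,-1],0.7],[[0,0,0],[0,0,-1],0.7],[[0,0,0],[0,0,-1],0.7],[[0,0,0],[0,0,-1],0.7]])

```text
t: 18.92
eef_pos: [0.5254, 0.1918, 0.1036]
tcp_rot: [0.0, 0.862, 0.507, 0.0]
wrist_force: [-0.7, 1.0, -0.0]
width: 0.7
grip_force: 0.0
```

play_rows(steps=[[[0,0,0],[0,0,-1],0.7],[[0,0,0],[0,0,-1],0.7],[[0,0,0],[0,0,-1],0.7],[[0,0,0],[0,0,-1],0.7],[[0,0,0],[0,0,-1],0.7],[[0,0,0],[0,0,-1],0.7],[[0,0,0],[0,0,-1],0.7],[[0,0,0],[0,0,-1],0.7]])

```text
t: 19.58
eef_pos: [0.5255, 0.1919, 0.1036]
tcp_rot: [0.0, 0.581, 0.814, 0.0]
wrist_force: [-1.1, -1.3, 0.0]
width: 0.699
grip_force: 0.0
```

```bash
python3 plan.py 427.2,375.3,100,20.6
```

```text
t 19.58 p [525.5 191.9 103.6] psi 18.90 tilt 0.03 w 0.699 gf 0.0 F [-1.1 -1.3  0. ] q6 -0.18
427.2,375.3,100,20.6 turn -0.28 shift [ 6.88 -0.91  0.12] n>=7  psi-> 20.6
```

play_rows(steps=[[[0,0,0],[0,0,-0.28],0.7],[[0.98,-0.13,0],[0,0,0],0.7],[[0.98,-0.13,0],[0,0,0],0.7],[[0.98,-0.13,0],[0,0,0],0.7],[[0.98,-0.13,0],[0,0,0],0.7],[[0.98,-0.13,0],[0,0,0],0.7],[[0.98,-0.13,0],[0,0,0],0.7],[[0.98,-0.13,0],[0,0,0],0.7]])

```text
t: 20.25
eef_pos: [0.4277, 0.3767, 0.1037]
tcp_rot: [0.0, 0.572, 0.821, 0.0]
wrist_force: [0.1, -0.4, -0.2]
width: 0.698
grip_force: 0.0
```

```bash
python3 - <<'E'
from h import *
from rig import get_image
g=get_image("wrist"); P=wcloud(g)
cv2.imwrite("pics/w2.png",g["img"][...,::-1])
print("strip",top_rect(P,.016,.03,(.33,.53,.28,.47)))
g=get_image("top"); P=cloud(g)
B=top_rect(P,.009,.020,(.36,.66,0,.29)); a=B
for n,bx in(("long",(.4,.62,.04,.14)),("short",(.45,.62,.15,.24))):
    print(n,top_rect(P,.036,.055,bx))
print("board",B); print("strip",top_rect(P,.016,.03,(.33,.53,.28,.47)))
g=get_image("scene"); P=cloud(g)
for n,bx in(("long",(.4,.62,.04,.14)),("short",(.45,.62,.15,.24))):
    print(n,top_rect(P,.036,.055,bx))
print("board",top_rect(P,.009,.020,(.36,.66,0,.29)))
E
python3 plan.py 427.2,375.3,4,20.6
```

```text
strip (array([426.5, 378. ]), array([ 35.4, 130. ]), 20.7, np.int32(6509), np.float64(22.0))
long (array([493.3,  95.5]), array([28.2, 59.5]), 73.2, np.int32(209), np.float64(42.2))
short (array([523.9, 192.9]), array([29.4, 39.7]), 72.5, np.int32(141), np.float64(41.5))
board (array([509.8, 143.5]), array([245.1, 183.6]), 72.7, np.int32(4565), np.float64(14.0))
strip (array([430.2, 366.6]), array([ 36.1, 108.3]), 20.6, np.int32(453), np.float64(22.0))
long (array([494.1,  93.5]), array([32.8, 60.4]), 72.0, np.int32(131), np.float64(41.6))
short (array([524.6, 189.9]), array([29.3, 40.3]), 70.0, np.int32(69), np.float64(42.1))
board (array([511. , 142.6]), array([248.5, 184.2]), 72.4, np.int32(2082), np.float64(14.0))
t 20.40 p [427.3 377.1 103.5] psi 20.49 tilt 0.03 w 0.703 gf 0.0 F [ 0.4 -0.1 -0.4] q6 0.17
427.2,375.3,4,20.6 turn -0.02 shift [-0.05 -0.03  3.32] n>=4  psi-> 20.6
```

View pics/w2.png

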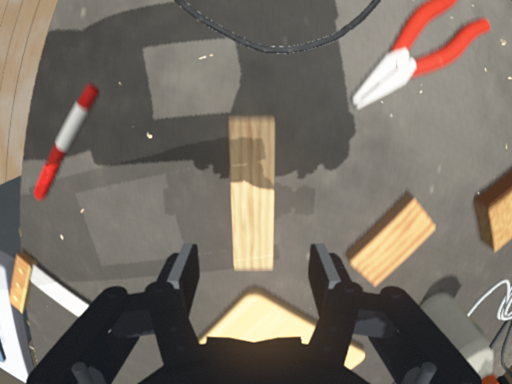

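The wrist view shows the strip upright at (252,193), centred between the fingers. In the top view the feet stand 102.1 mm apart, about 1.3 mm off the board's centre line. Now I'll grasp the strip.

play_rows(steps=[[[-0.04,0,0.5],[0,0,0],0.7],[[0,0,0.8],[0,0,0],0.7],[[0,0,0.8],[0,0,0],0.7],[[0,0,0.7],[0,0,0],0.7],[[0,0,0.4],[0,0,0],0.7],[[0,0,0.1],[0,0,0],0.7],[[0,0,0],[0,0,0],0.7],[[0,0,0],[0,0,0],0.7]])

```text
t: 21.07
eef_pos: [0.4298, 0.374, 0.0047]
tcp_rot: [0.0, 0.572, 0.82, 0.0]
wrist_force: [0.7, -0.1, 0.3]
width: 0.698
grip_force: 0.0
```

```bash
python3 plan.py 427.6,375.9,3,20.6
```

```text
t 21.07 p [429.8 374.    4.7] psi 20.23 tilt 0.06 w 0.698 gf 0.0 F [ 0.7 -0.1  0.3] q6 0.17
427.6,375.9,3,20.6 turn -0.06 shift [ 0.09 -0.05  0.06] n>=1  psi-> 20.6
```

play_rows(steps=[[[0.06,-0.03,0.04],[0,0,-0.03],0.7],[[0,0,0],[0,0,0],0.7],[[0,0,0],[0,0,0],0.7],[[0,0,0],[0,0,0],0.3],[[0,0,0],[0,0,0],0.3],[[0,0,0],[0,0,0],0.3],[[0,0,0],[0,0,0],0.3],[[0,0,0],[0,0,0],0.3]], force=50)

```text
t: 21.73
eef_pos: [0.4278, 0.376, 0.0033]
tcp_rot: [0.0, 0.57, 0.821, 0.001]
wrist_force: [-1.2, -0.3, 6.1]
width: 0.395
grip_force: 51.8
```

play_rows(steps=[[[0,0,0],[0,0,0],0.3],[[0,0,0],[0,0,0],0.3],[[0,0,0],[0,0,0],0.3],[[0,0,0],[0,0,0],0.3],[[0,0,0],[0,0,0],0.3],[[0,0,0],[0,0,0],0.3],[[0,0,0],[0,0,0],0.3],[[0,0,0],[0,0,0],0.3]])

```text
t: 22.4
eef_pos: [0.4278, 0.376, 0.0033]
tcp_rot: [0.0, 0.57, 0.821, 0.001]
wrist_force: [-0.0, -0.3, 6.0]
width: 0.395
grip_force: 51.8
```

```bash
python3 plan.py 427.6,375.9,3,20.6
```

```text
t 22.40 p [427.8 376.    3.3] psi 20.47 tilt 0.06 w 0.395 gf 51.8 F [-0.  -0.3  6. ] q6 0.17
427.6,375.9,3,20.6 turn -0.02 shift [ 0.   -0.01  0.01] n>=1  psi-> 20.6
```

play_rows(steps=[[[0,0,-0.4],[0,0,0],0.3],[[0,0,-0.8],[0,0,0],0.3],[[0,0,-0.8],[0,0,1],0.3],[[0,0,-0.6],[0,0,1],0.3],[[0,0,-0.4],[0,0,1],0.3],[[0,0,-0.2],[0,0,1],0.3],[[0,0,0],[0,0,1],0.3],[[0,0,0],[0,0,1],0.3]])

```text
t: 23.07
eef_pos: [0.4275, 0.3757, 0.0991]
tcp_rot: [0.0, 0.798, 0.603, 0.0]
wrist_force: [0.1, 0.6, -0.5]
width: 0.396
grip_force: 51.1
```

```bash
python3 plan.py 510.7,142.9,100,-17.4,0 510.7,142.9,46
```

```text
t 23.07 p [427.5 375.7  99.1] psi -15.83 tilt 0.04 w 0.396 gf 51.1 F [ 0.1  0.6 -0.5] q6 0.80
510.7,142.9,100,-17.4,0 turn 0.26 shift [-6.58  4.97 -0.03] n>=7  psi-> -17.4
510.7,142.9,46 turn 0.00 shift [0.  0.  1.8] n>=2  psi-> -17.4
```

play_rows(steps=[[[0,0,0],[0,0,0.27],0.3],[[-0.94,0.71,0],[0,0,0],0.3],[[-0.94,0.71,0],[0,0,0],0.3],[[-0.94,0.71,0],[0,0,0],0.3],[[-0.94,0.71,0],[0,0,0],0.3],[[-0.94,0.71,0],[0,0,0],0.3],[[-0.94,0.71,0],[0,0,0],0.3],[[-0.94,0.71,0],[0,0,0],0.3]])

```text
t: 23.73
eef_pos: [0.5116, 0.1414, 0.0984]
tcp_rot: [-0.0, 0.805, 0.594, -0.0]
wrist_force: [0.5, -0.5, -0.4]
width: 0.393
grip_force: 51.0
```

play_rows(steps=[[[0,0,0.3],[0,0,0],0.3],[[0,0,0.5],[0,0,0],0.3],[[0,0,0.4],[0,0,0],0.3],[[0,0,0.2],[0,0,0],0.3],[[0,0,0],[0,0,0],0.3],[[0,0,0],[0,0,0],0.3],[[0,0,0],[0,0,0],0.3],[[0,0,0],[0,0,0],0.3]])

```text
t: 24.4
eef_pos: [0.5121, 0.1434, 0.0574]
tcp_rot: [0.0, 0.805, 0.594, 0.001]
wrist_force: [0.6, 0.4, -0.2]
width: 0.396
grip_force: 51.1
```

```bash
python3 plan.py 510.7,142.9,46,-17.4
python3 - <<'E'
from h import *
from rig import get_image
for n in("top","scene"):
    g=get_image(n); P=cloud(g)
    cv2.imwrite(f"pics/{n}3.png",cv2.resize(g["img"][120:260,130:290,::-1],None,fx=4,fy=4))
E
```

```text
t 24.40 p [512.1 143.4  57.4] psi -17.13 tilt 0.08 w 0.396 gf 51.1 F [ 0.6  0.4 -0.2] q6 0.36
510.7,142.9,46,-17.4 turn 0.05 shift [-0.03 -0.04  0.38] n>=1  psi-> -17.4
```

View pics/scene3.png

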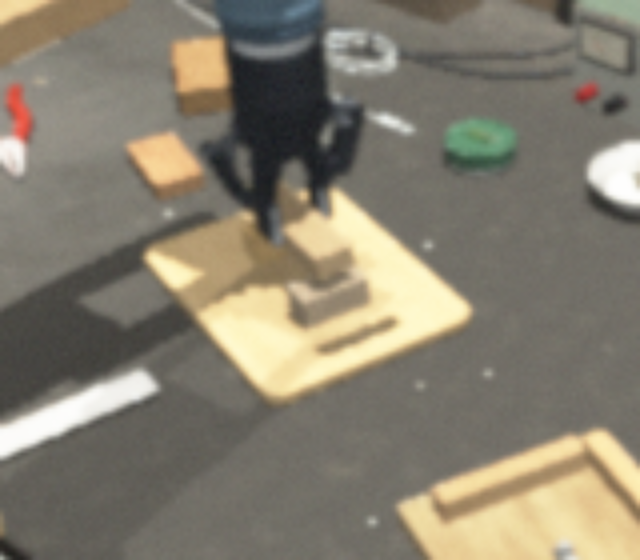

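The crop shows the strip held just above the long foot at (330,250), lined up along the board. I'll lower it, touch down gently, release and rise.

play_rows(steps=[[[-0.03,-0.04,0.1],[0,0,0.03],0.3],[[0,0,0.1],[0,0,0],0.3],[[0,0,0.1],[0,0,0],0.3],[[0,0,0.05],[0,0,0],0.3],[[0,0,0.03],[0,0,0],0.3],[[0,0,0],[0,0,0],0.3],[[0,0,0],[0,0,0],0.3],[[0,0,0],[0,0,0],0.3]])

```text
t: 25.17
eef_pos: [0.51, 0.1425, 0.0453]
tcp_rot: [-0.0, 0.806, 0.592, -0.0]
wrist_force: [-1.9, -0.5, 2.7]
width: 0.402
grip_force: 51.3
```

```bash
python3 plan.py 510.7,142.9,45.3,-17.4
```

```text
t 25.17 p [510.  142.5  45.3] psi -17.34 tilt 0.03 w 0.402 gf 51.3 F [-1.9 -0.5  2.7] q6 0.36
510.7,142.9,45.3,-17.4 turn 0.01 shift [0.02 0.02 0.  ] n>=1  psi-> -17.4
```

play_rows(steps=[[[0,0,0],[0,0,0],0.6],[[0,0,0],[0,0,0],0.6],[[0,0,0],[0,0,0],0.6],[[0,0,0],[0,0,0],0.6],[[0,0,0],[0,0,0],0.6],[[0,0,-0.3],[0,0,0],0.6],[[0,0,-0.7],[0,0,0],0.6],[[0,0,-0.9],[0,0,0],0.6]])

```text
t: 25.83
eef_pos: [0.5087, 0.1424, 0.1017]
tcp_rot: [-0.001, 0.806, 0.592, -0.002]
wrist_force: [-0.1, 0.6, 0.2]
width: 0.6
grip_force: 0.0
```

```bash
python3 plan.py 595.9,-329.4,130,0 595.9,-329.4,10
```

```text
t 25.83 p [508.7 142.4 101.7] psi -17.34 tilt 0.25 w 0.600 gf 0.0 F [-0.1  0.6  0.2] q6 0.36
595.9,-329.4,130,0 turn -2.89 shift [-15.73   2.91  -0.94] n>=16  psi-> -0.0
595.9,-329.4,10 turn 0.00 shift [0. 0. 4.] n>=4  psi-> -0.0
```

play_rows(steps=[[[0,0,-0.9],[0,0,0],1],[[-0.94,0.5,0],[0,0,0],1],[[-0.94,0.5,0],[0,0,0],1],[[-0.94,0.5,0],[0,0,0],1],[[-0.94,0.5,0],[0,0,0],1],[[-0.94,0.5,0],[0,0,0],1],[[-0.94,0.5,0],[0,0,0],1],[[-0.94,0.5,0],[0,0,0],1]])

```text
t: 26.5
eef_pos: [0.5518, -0.0787, 0.1302]
tcp_rot: [0.0, 0.806, 0.592, 0.0]
wrist_force: [-0.2, 0.5, 0.8]
width: 0.999
grip_force: 0.0
```

play_rows(steps=[[[-0.94,0.5,0],[0,0,0],1],[[-0.94,0.5,0],[0,0,0],1],[[-0.94,0.5,0],[0,0,0],1],[[-0.94,0.5,0],[0,0,0],1],[[-0.94,0.5,0],[0,0,0],1],[[-0.94,0.5,0],[0,0,0],1],[[-0.94,0.5,0],[0,0,0],1],[[-0.94,0.5,0],[0,0,0],1]])

```text
t: 27.17
eef_pos: [0.599, -0.3299, 0.1301]
tcp_rot: [0.0, 0.806, 0.592, 0.0]
wrist_force: [0.5, -0.3, -0.3]
width: 1.001
grip_force: 0.0
```

play_rows(steps=[[[0,0,0.4],[0,0,0],1],[[0,0,0.5],[0,0,0],1],[[0,0,0.5],[0,0,0],1],[[0,0,0.3],[0,0,0],1],[[0,0,0],[0,0,0],1],[[0,0,0],[0,0,0],1],[[0,0,0],[0,0,0],1],[[0,0,0],[0,0,0],1]])

```text
t: 27.83
eef_pos: [0.5997, -0.3285, 0.0798]
tcp_rot: [0.001, 0.806, 0.593, 0.0]
wrist_force: [-0.3, 0.4, -0.2]
width: 0.997
grip_force: 0.0
```

```bash
python3 plan.py 596.4,-329.4,8
python3 - <<'E'
from h import *
from rig import get_image
for n in("top","scene"):
    g=get_image(n); P=cloud(g)
    cv2.imwrite(f"pics/{n}4.png",cv2.resize(g["img"][140:270,130:290,::-1],None,fx=4,fy=4,interpolation=cv2.INTER_CUBIC))
    print("board",top_rect(P,.009,.020,(.36,.66,0,.29)))
    print("strip",top_rect(P,.058,.075,(.4,.62,.04,.26)))
    print("long",top_rect(P,.036,.047,(.4,.62,.04,.12)),"short",top_rect(P,.036,.047,(.45,.62,.17,.24)))
g=get_image("wrist"); P=wcloud(g); print("spool wrist",top_rect(P,.03,.045,(.53,.65,-.375,-.28)))
E
```

```text
t 27.83 p [ 599.7 -328.5   79.8] psi -17.32 tilt 0.13 w 0.997 gf 0.0 F [-0.3  0.4 -0.2] q6 -0.36
596.4,-329.4,8 turn 0.00 shift [-0.06 -0.1   2.39] n>=3  psi-> -17.3
board (array([509.4, 142.5]), array([246.4, 183.6]), 72.8, np.int32(4226), np.float64(14.0))
strip (array([509.2, 144.1]), array([130.4,  35.1]), 73.0, np.int32(574), np.float64(63.9))
long (array([471.1, 101.9]), array([27.7, 13.3]), 73.3, np.int32(49), np.float64(41.9)) short (array([505.3, 195.3]), array([17.3,  2.4]), 72.5, np.int32(8), np.float64(41.8))
board (array([511.5, 141.8]), array([248.7, 185.4]), 73.0, np.int32(1882), np.float64(14.1))
strip (array([510.1, 141.8]), array([132.2,  37.2]), 74.2, np.int32(276), np.float64(63.7))
long (array([495.8,  94.9]), array([34.1, 61.6]), 67.2, np.int32(81), np.float64(41.5)) short (array([507.1, 188.3]), array([35.4,  5.3]), 81.3, np.int32(16), np.float64(41.2))
spool wrist (array([ 595.5, -327.8]), array([52. , 51.7]), 6.1, np.int32(4167), np.float64(37.9))
```

View pics/top4.png

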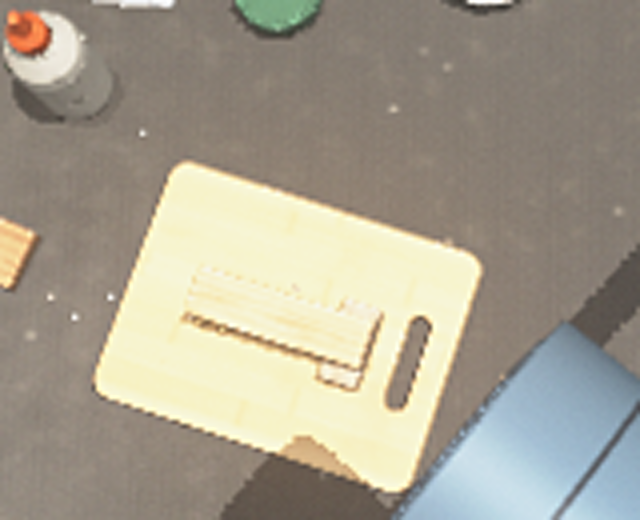

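View pics/scene4.png

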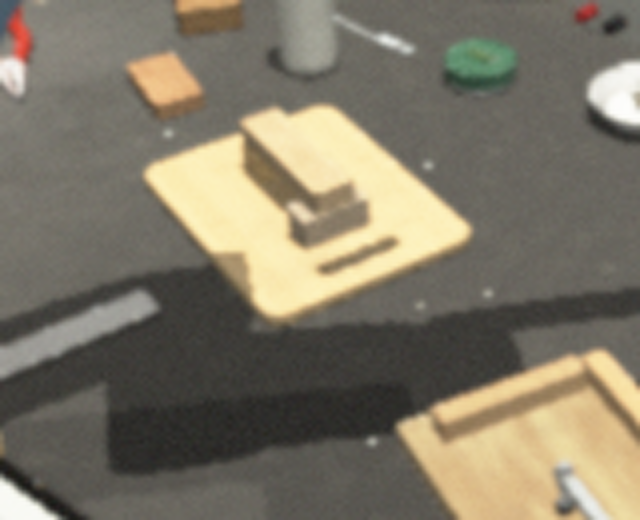

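The strip lies level (top at 64 mm). Its centre is within about 0.1 mm of the feet's midpoint along the board, and in the crops the long foot shows flush under its slotted end at (350,340). Next is the spool.

play_rows(steps=[[[-0.05,-0.08,0.4],[0,0,0],1],[[0,0,0.6],[0,0,0],1],[[0,0,0.6],[0,0,0],1],[[0,0,0.5],[0,0,0],1],[[0,0,0.3],[0,0,0],1],[[0,0,0.1],[0,0,0],1],[[0,0,0],[0,0,0],1],[[0,0,0],[0,0,0],1]])

```text
t: 28.65
eef_pos: [0.5967, -0.3294, 0.0041]
tcp_rot: [0.001, 0.806, 0.592, 0.0]
wrist_force: [0.9, -0.3, -0.2]
width: 1.0
grip_force: 0.0
```

```bash
python3 plan.py 596.2,-329.1,5
```

```text
t 28.65 p [ 596.7 -329.4    4.1] psi -17.34 tilt 0.07 w 1.000 gf 0.0 F [ 0.9 -0.3 -0.2] q6 -0.37
596.2,-329.1,5 turn 0.00 shift [ 0.   -0.02 -0.03] n>=1  psi-> -17.3
```

play_rows(steps=[[[0,0,0],[0,0,0],0.5],[[0,0,0],[0,0,0],0.5],[[0,0,0],[0,0,0],0.5],[[0,0,0],[0,0,0],0.5],[[0,0,0],[0,0,0],0.5],[[0,0,0],[0,0,0],0.5],[[0,0,0],[0,0,0],0.5],[[0,0,0],[0,0,0],0.5]], force=50)

```text
t: 29.32
eef_pos: [0.5966, -0.3294, 0.0046]
tcp_rot: [0.001, 0.806, 0.592, 0.0]
wrist_force: [-1.4, 0.6, 5.5]
width: 0.595
grip_force: 53.0
```

play_rows(steps=[[[0,0,0],[0,0,0],0.5],[[0,0,0],[0,0,0],0.5],[[0,0,0],[0,0,0],0.5],[[0,0,-0.2],[0,0,0],0.5],[[0,0,-0.3],[0,0,0],0.5],[[0,0,-0.3],[0,0,0],0.5],[[0,0,0],[0,0,0],0.5],[[0,0,0],[0,0,0],0.5]])

```text
t: 29.98
eef_pos: [0.5968, -0.3294, 0.0284]
tcp_rot: [0.001, 0.806, 0.592, 0.0]
wrist_force: [0.4, -0.6, -2.7]
width: 0.593
grip_force: 52.5
```

```bash
python3 plan.py 510.6,143,130 510.6,143,70
```

```text
t 29.98 p [ 596.8 -329.4   28.4] psi -17.34 tilt 0.12 w 0.593 gf 52.5 F [ 0.4 -0.6 -2.7] q6 -0.37
510.6,143,130 turn 0.00 shift [14.18 -7.44 -3.39] n>=15  psi-> -17.3
510.6,143,70 turn 0.00 shift [0. 0. 2.] n>=2  psi-> -17.3
```

play_rows(steps=[[[0,0,-0.6],[0,0,0],0.5],[[0,0,-0.9],[0,0,0],0.5],[[0,0,-0.9],[0,0,0],0.5],[[0,0,-0.9],[0,0,0],0.5],[[0.5,-0.25,0],[0,0,0],0.5],[[0.9,-0.5,0],[0,0,0],0.5],[[0.9,-0.5,0],[0,0,0],0.5],[[0.9,-0.5,0],[0,0,0],0.5]])

```text
t: 30.65
eef_pos: [0.5739, -0.2207, 0.1259]
tcp_rot: [-0.0, 0.806, 0.592, -0.0]
wrist_force: [1.2, 0.5, -3.1]
width: 0.59
grip_force: 53.0
```

play_rows(steps=[[[0.95,-0.5,0],[0,0,0],0.5],[[0.95,-0.5,0],[0,0,0],0.5],[[0.95,-0.5,0],[0,0,0],0.5],[[0.95,-0.5,0],[0,0,0],0.5],[[0.95,-0.5,0],[0,0,0],0.5],[[0.95,-0.5,0],[0,0,0],0.5],[[0.95,-0.5,0],[0,0,0],0.5],[[0.95,-0.5,0],[0,0,0],0.5]])

```text
t: 31.32
eef_pos: [0.5273, 0.0332, 0.1261]
tcp_rot: [-0.0, 0.806, 0.592, -0.0]
wrist_force: [0.8, 0.9, -3.2]
width: 0.588
grip_force: 53.0
```

play_rows(steps=[[[0.9,-0.5,0],[0,0,0],0.5],[[0.9,-0.5,0],[0,0,0],0.5],[[0.7,-0.4,0],[0,0,0],0.5],[[0.4,-0.2,0],[0,0,0],0.5],[[0.48,-0.09,0],[0,0,0],0.5],[[0,0,0],[0,0,0],0.5],[[0,0,0],[0,0,0],0.5],[[0,0,0],[0,0,0],0.5]])

```text
t: 31.98
eef_pos: [0.5098, 0.1431, 0.1261]
tcp_rot: [0.0, 0.806, 0.593, -0.0]
wrist_force: [-0.6, 0.2, -4.0]
width: 0.589
grip_force: 53.0
```

```bash
python3 plan.py 510.6,143,80
```

```text
t 31.98 p [509.8 143.1 126.1] psi -17.32 tilt 0.04 w 0.589 gf 53.0 F [-0.6  0.2 -4. ] q6 0.37
510.6,143,80 turn 0.00 shift [0.   0.03 1.54] n>=2  psi-> -17.3
```

play_rows(steps=[[[0,0.02,0.3],[0,0,0],0.5],[[0,0,0.5],[0,0,0],0.5],[[0,0,0.4],[0,0,0],0.5],[[0,0,0.3],[0,0,0],0.5],[[0,0,0.2],[0,0,0],0.5],[[0,0,0.1],[0,0,0],0.5],[[0,0,0],[0,0,0],0.5],[[0,0,0],[0,0,0],0.5]])

```text
t: 32.65
eef_pos: [0.5108, 0.1433, 0.0725]
tcp_rot: [0.0, 0.806, 0.592, 0.0]
wrist_force: [-0.3, 0.7, -2.1]
width: 0.589
grip_force: 53.0
```

play_rows(steps=[[[0,0,0.02],[0,0,0],0.5],[[0,0,0.02],[0,0,0],0.5],[[0,0,0.02],[0,0,0],0.5],[[0,0,0.02],[0,0,0],0.5],[[0,0,0],[0,0,0],0.5],[[0,0,0],[0,0,0],0.5],[[0,0,0],[0,0,0],0.5],[[0,0,0],[0,0,0],0.5]])

```text
t: 33.32
eef_pos: [0.5105, 0.1434, 0.0699]
tcp_rot: [-0.0, 0.806, 0.592, 0.0]
wrist_force: [-0.1, -0.1, -3.8]
width: 0.591
grip_force: 53.0
```

```bash
python3 plan.py 510.6,143,68.5
```

```text
t 33.32 p [510.5 143.4  69.9] psi -17.34 tilt 0.00 w 0.591 gf 53.0 F [-0.1 -0.1 -3.8] q6 0.37
510.6,143,68.5 turn 0.00 shift [-0.01  0.01  0.05] n>=1  psi-> -17.3
```

play_rows(steps=[[[0,0,0.02],[0,0,0],0.5],[[0,0,0.02],[0,0,0],0.5],[[0,0,0.01],[0,0,0],0.5],[[0,0,0],[0,0,0],0.5],[[0,0,0],[0,0,0],0.5],[[0,0,0],[0,0,0],0.5],[[0,0,0],[0,0,0],0.5],[[0,0,0],[0,0,0],0.5]])

```text
t: 33.98
eef_pos: [0.5105, 0.1434, 0.0686]
tcp_rot: [0.0, 0.806, 0.592, 0.0]
wrist_force: [-2.2, -0.4, 2.1]
width: 0.594
grip_force: 53.3
```

Contact: the wrist force went from −3.8 N to +2.1 N. Releasing and rising.

play_rows(steps=[[[0,0,0],[0,0,0],0.85],[[0,0,0],[0,0,0],0.85],[[0,0,0],[0,0,0],0.85],[[0,0,0],[0,0,0],0.85],[[0,0,0],[0,0,0],0.85],[[0,0,0],[0,0,0],0.85],[[0,0,-0.2],[0,0,0],0.85],[[0,0,-0.4],[0,0,0],0.85]])

```text
t: 34.65
eef_pos: [0.5094, 0.1433, 0.0856]
tcp_rot: [-0.001, 0.806, 0.592, -0.001]
wrist_force: [-0.1, 0.4, 0.6]
width: 0.853
grip_force: 0.0
```

play_rows(steps=[[[0,0,-0.7],[0,0,0],0.85],[[0,0,-0.8],[0,0,0],0.85],[[0,0,-0.8],[0,0,0],0.85],[[0,0,-0.5],[0,0,0],0.85],[[-0.9,0.3,0],[0,0,0],0.85],[[-0.9,0.3,0],[0,0,0],0.85],[[-0.9,0.3,0],[0,0,0],0.85],[[-0.9,0.3,0],[0,0,0],0.85]])

```text
t: 35.32
eef_pos: [0.5126, 0.0287, 0.1712]
tcp_rot: [0.0, 0.805, 0.593, 0.0]
wrist_force: [-0.1, 0.6, -0.1]
width: 0.848
grip_force: 0.0
```

play_rows(steps=[[[-0.9,0.3,0],[0,0,0],0.85],[[-0.9,0.3,0],[0,0,0],0.85],[[-0.9,0.3,0],[0,0,0],0.85],[[-0.9,0.3,0],[0,0,0],0.85],[[-0.9,0.3,0],[0,0,0],0.85],[[-0.7,0.3,0],[0,0,0],0.85],[[0,0,0],[0,0,0],0.85],[[0,0,0],[0,0,0],0.85]])

```text
t: 35.98
eef_pos: [0.5177, -0.1365, 0.1707]
tcp_rot: [0.0, 0.806, 0.591, 0.0]
wrist_force: [-0.2, 0.1, -0.3]
width: 0.851
grip_force: 0.0
```

```bash
python3 plan.py
python3 - <<'E'
from h import *
from rig import get_image
for n in("top","scene"):
    g=get_image(n); P=cloud(g)
    cv2.imwrite(f"pics/{n}5.png",cv2.resize(g["img"][120:260,130:290,::-1],None,fx=4,fy=4,interpolation=cv2.INTER_CUBIC))
    print("board",top_rect(P,.009,.020,(.36,.66,0,.29)))
    print("strip",top_rect(P,.058,.072,(.4,.62,.04,.26)))
    print("spool",top_rect(P,.096,.11,(.4,.62,.04,.26)))
    print("long",top_rect(P,.03,.047,(.4,.62,.04,.12)))
    print("spare",top_rect(P,.013,.024,(.5,.64,.31,.45)))
E
```

```text
t 35.98 p [ 517.7 -136.5  170.7] psi -17.49 tilt 0.01 w 0.851 gf 0.0 F [-0.2  0.1 -0.3] q6 -0.16
board (array([509.8, 143.5]), array([244.9, 183.6]), 72.7, np.int32(4157), np.float64(14.1))
strip (array([499.2, 116. ]), array([71.3, 39.2]), 80.2, np.int32(220), np.float64(64.3))
spool (array([509.9, 144.9]), array([50.1, 49.4]), 1.6, np.int32(281), np.float64(101.8))
long (array([473.1, 101.4]), array([27.2, 17.6]), 73.6, np.int32(51), np.float64(42.1))
spare (array([568.4, 380. ]), array([87.6, 44.8]), 68.0, np.int32(436), np.float64(17.8))
board (array([510.9, 141. ]), array([250.7, 184.2]), 72.9, np.int32(1839), np.float64(14.0))
strip (array([510.6, 140.1]), array([130.1,  51.4]), 65.3, np.int32(195), np.float64(64.2))
spool (array([511.6, 143.2]), array([50.4, 47.9]), 42.3, np.int32(118), np.float64(101.9))
long (array([496.,  96.]), array([39.5, 61.4]), 71.3, np.int32(118), np.float64(40.3))
spare (array([569.9, 377.9]), array([88. , 46.1]), 68.0, np.int32(159), np.float64(17.8))
```

View pics/scene5.png

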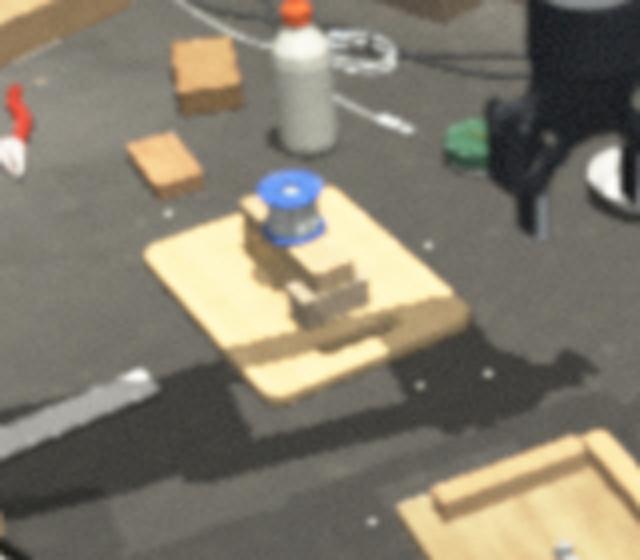

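View pics/top5.png

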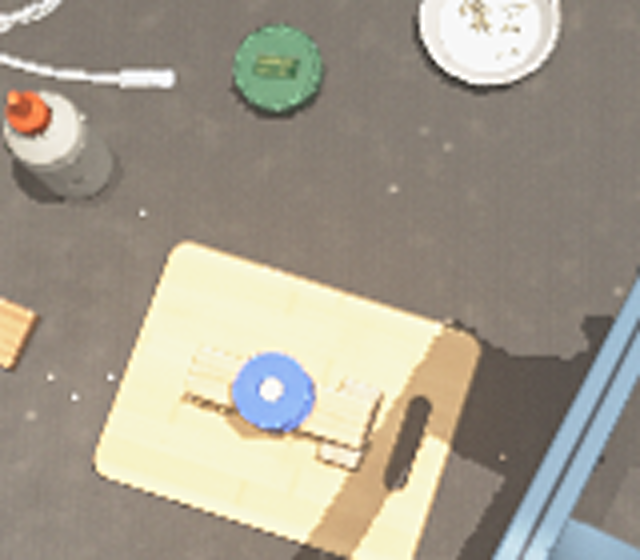

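The spool stands flat in the middle of the strip (top at 102 mm, within about 1 mm of centre). The strip is in place on both feet, the spare block, bottle and tin have not moved, and the arm is clear. I'm handing the job in.

```bash
python3 -c "
from rig import manip
print(manip.close_job())"
```

```text
the job is handed in; nothing more can be done
None
```

The riser is dry-fitted on the board: long foot at the slotted end, short foot at the plain end, strip flush on both to within about 1 mm, and the leftmost spool flat on its middle; I handed the job in at 36 s with the arm clear of everything.

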